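# Pop open the flush spice-well lid in the granite shelf

## Robot

A 6-joint arm with a two-finger parallel gripper is mounted at the origin on the work surface. World frame = base frame: x ahead of the robot, y to its left, z up, the work surface at z = 0. Lengths are in mm, angles in degrees, forces in N, time in s.
With the tool pointing down it reaches from about 250 to 775 mm from the base axis. Payload 4 kg.
Tool frame: the origin (TCP) lies on the centre line of the jaws, within the pads' length; the fingertips stand ahead of it and the grasp point (between the pads) lies 3 mm ahead of it (manip.tips_ahead is the z of the fingertips in the tool frame, in mm); z points along the fingers, y is the direction in which the jaws open and shut (so a half turn about z gives the same grasp; the last joint's range is limited). The gripper opens to 94 mm and grips with 3 to 60 N. Pads are 16 mm wide; open, the fingers measure 119 mm over their backs; the gripper's body (75 mm by 177 mm) begins 78 mm behind the grasp point.
Start: joints at [58.035, 4.996, 78.535, -0, 96.463, -5.907], TCP at [241.617, 494.105, 227.506] pointing down, gripper open.
Joint ranges: [-177.83, 177.83], [-43.37, 116.18], [15.69, 146.23], [-61.86, 241.86], [9.47, 152.12], [-147.06, 147.06]. Speed limits (degrees/s): [159.86, 159.86, 180, 180, 180, 180].

## Interface

Orientations are given as a 3x3 rotation matrix whose columns are the frame's x, y, z axes.
In Python, from station import manip gives the robot as it stands. The module is installed in compiled form; this text tells all that it offers. Calls block until the motion is done:
- manip.goto(position, orientation): joint-space move of the TCP to a pose.
- manip.move_l(position, rate=150, rotation=None, until_force=None): straight line of the TCP; rotation=None keeps the orientation; rate is the mean speed in mm/s. With until_force (N) it stops when the force on the tool has changed by that much, and returns True; else False.
- manip.move_j(angles): joint-space move.
- manip.command_gripper(opening, squeeze=None): finger opening in mm; squeeze is the grip in N (None keeps the last); returns when the fingers have stopped.
- manip.hold(seconds).
- manip.ik(position, orientation): joint angles nearest the present ones, or None.
- manip.capture(name): name is "scene" or "top" or "wrist"; returns (picture, depth): 480x640x3 uint8, red, green, blue; 480x640 float32, mm along the optical axis (not along the pixel's ray), 0 where there is no reading.
- manip.camera_info(name): a dict with "fx", "fy", "cx", "cy" (pixels), "T" (4x4, takes a point from camera to world coordinates). Camera axes: x right, y down, z forward; pixel columns grow to the right and rows downward; lengths in mm; the calibration is good to about 2 mm. A picture is of the moment at which its call begins: read the wrist's pose just before it. camera_info takes no time and is no camera call; for the wrist camera it gives the pose at the moment of the call.
A pose or a line that the arm cannot do raises manip.IKError and nothing moves.
- manip.finish_job(): hands the job in, once; it reports no verdict.
Trained networks look in the newest picture that a camera, given by its name, has taken for a name from the list of things; names that differ only in an ending like _2 or _b are one class to them, and where a whole thing is asked for, a point or a joint stands for the part that bears it (a point fixed in the world has none). Each returns a list of dicts, best first, with "score" (0 to 1); they miss things now and then, are a little off and sometimes report something else, mostly with a low value. They report only what shows in the picture. A call takes as long as a camera call. They do not tell look-alikes from the thing itself.
- manip.masks_of(camera, name): "mask" (480x640 bool, what is visible of it) and "pixel" ([row, column] in pixels, amid what is visible of it).
Readings, each from a call of its own:
- manip.get_t(): time.
- manip.get_joint_pos(): joint angles.
- manip.get_dq(): joint speeds.
- manip.get_tau(): joint torques, N m.
- manip.get_position(): TCP position.
- manip.get_orientation(): TCP orientation.
- manip.get_force(): force on the tool from outside, world axes, zero at the start.
- manip.get_moment(): the same for the moment, N m.
- manip.get_width(): finger opening in mm.
Only numpy, scipy, OpenCV 4.12 (cv2) and the standard library are available. Lean on these libraries where they do the work, as an engineer would, in place of code of your own. Each camera call takes 0.05 s, during which the arm holds its last target. There are 200 camera calls.

## Task

Open the spice well in the granite shelf. Slide the ceramic bowl off the flush wooden lid until it stands wholly on the granite with no part of it over the lid, never lifting or tipping it, then press down on the lid near the middle of its front edge, the one towards the robot, until the catch lets go, and let it spring up ajar by itself. Leave the press, the tumbler, the scraper and the drawer as they are.

Things in the scene. Friction and masses are not known exactly. Their poses are not given: they have to be found in the camera images.
- shelf_top (a point): granite shelf unit, fixed: slab 360 mm deep (x) by 760 mm wide (y), top 130 mm above the worktop. This point: centre of the slab's top face; x to the shelf's back (away from the robot), y to its left, z up. The wooden lid lies flush in the slab, from x = -100 to +70 mm and y = -95 to +95 mm in this frame.
- lid_front (a point): middle of the front (robot-side) edge of the lid's top face; it moves with the lid. The lid is a plain pale wooden panel 170 mm (x, front to back) by 190 mm (y), 18 mm thick, without handle, hinged along its back edge. Its x axis points from the front edge to the hinge, z is the normal of its top face.
- lid (a joint): lid angle, rad: 0 flush and latched, negative pressed in (stop -0.038, 6 mm at the front edge), positive front edge up. Catch under the middle of the front edge: pressed in there about 4 mm with about 6 N it lets go; when the finger leaves, the hinge spring lifts the lid in about 1.5 s to about 0.5 rad, where it stays. It does not catch again. Loads under 4 N do not trip it.
- bowl: green ceramic bowl, loose, 0.24 to 0.39 kg, upright on the lid: rim 110 mm across, foot 68 mm, height 56 mm, wall 5 mm, inner floor 7 mm above its underside; inside about 72 mm across at 12 mm above its underside and 92 mm at 38 mm. Origin: centre of its underside, z up.
- tumbler: clear glass tumbler, loose, 72 mm across at the rim, 105 mm high, upright near one back corner of the slab. Origin at the centre of its underside.
- press: aluminium tortilla press, loose, 2.4 kg, shut: round plates 166 mm across, with its front lug and rounded lever 210 mm long over all (along its x) and 91 mm high, near the other back corner of the slab. Which of the two corners it has varies. Origin at the centre of its underside.
- scraper: flat steel comal scraper, loose, 200 mm long (its x, blade at the +x end), blade 70 mm wide, 16 mm high at the handle, lying on the granite behind the lid. Origin on its underside, 100 mm from either end.
- drawer (a joint): narrow drawer with a round wooden knob in the front of the unit, left of the lid, below the slab: travel in m, 0 shut
Not all that is in view belongs to the job. Of the things like the bowl, leave any that is blue, orange or pink; of the rest the smaller one is meant.

How it is judged (in metres and radians):
On the way, in this order (a step that is already met when the one before it is completed fails the run):
1. the bowl stands upright on the granite with no part of it over the lid ((y of bowl in the frame of shelf_top above 0.15 m or y of bowl in the frame of shelf_top below -0.15 m or x of bowl in the frame of shelf_top above 0.125 m) and angle between bowl's own z axis and vertical below 0.1 rad), for 0.2 s.
2. the lid is pressed in below flush until the catch lets go (value of joint lid below -0.02 rad).
At the end, for the whole second after the job is handed in: The lid stands ajar on its spring (0.35 to 0.7 rad); the bowl stands still and upright (within 0.1 rad) on the granite, its rim wholly beside or behind the lid; tumbler, press and scraper are within 20 mm of where they were and the drawer is shut (all of step 1 and value of joint lid between 0.35 and 0.7 rad and z of bowl in the frame of shelf_top between -0.004 and 0.004 m and linear speed of bowl below 0.02 m/s and distance of each of tumbler, press, scraper from where it was at the start of the episode below 0.02 m and value of joint drawer below 0.01 m); the robot touches nothing.
It fails at once if the bowl is lifted (its underside more than 12 mm above the slab) (z of bowl in the frame of shelf_top above 0.012 m).
It fails at once if the bowl is tipped by more than 0.35 rad or falls off the shelf (angle between bowl's own z axis and vertical above 0.35 rad or z of bowl in the frame of shelf_top below -0.02 m).
It fails at once if the rising lid strikes the bowl (value of joint lid above 0.03 rad and contact force between lid and bowl above 0.3 N).
It fails at once if the tumbler, the press or the scraper is shoved or lifted by more than 25 mm, or the tumbler tipped (distance of any of tumbler, press, scraper from where it was at the start of the episode above 0.025 m or angle between tumbler's own z axis and vertical above 0.35 rad).
It fails at once if the drawer is pulled open (value of joint drawer above 0.015 m).
It also fails if it takes over 48 s, if anything falls off the work surface, if the arm or the gripper's body presses on something with over 40 N, if the wrist force passes 120 N, or if a joint passes its speed limit or range.

## Working session

There is one attempt and no reset: what is moved stays moved. The work goes in short steps, each a Python script; the robot and the scene stay as the last script left them, time stands still between calls to the robot, and variables do not carry over. Pictures are saved under pics/ and viewed, about 8 in all and at most 12, crops included, and the job is handed in when it is done.

```bash
mkdir -p pics; python3 - <<'E'
from station import manip
import cv2,numpy as np,pickle
d={}
for c in("scene","top"):
    p,z=manip.capture(c);i=manip.camera_info(c);d[c]=(p,z,i)
    cv2.imwrite(f"pics/{c}0.png",p[:,:,::-1]);print(c,np.round(i["T"],3).tolist(),i["fx"],i["cx"],i["cy"])
    for n in("bowl","tumbler","press","scraper","lid"):
        for m in manip.masks_of(c,n):
            k=m["mask"];print(n,round(m["score"],2),m["pixel"],k.sum(),np.round(p[k].mean(0)))
pickle.dump(d,open("d.pkl","wb"));print(manip.get_t(),manip.tips_ahead)
E
```

```text
scene [[-0.787, 0.339, -0.516, 1111.477], [0.617, 0.44, -0.652, 881.591], [0.006, -0.831, -0.556, 723.95], [0.0, 0.0, 0.0, 1.0]] 474.6240693085299 318.57419543201644 245.82877007111378
bowl 0.88 [278.8, 173.2] 3060 [55. 78. 45.]
bowl 0.81 [346.2, 509.7] 5062 [195.  90.   1.]
bowl 0.64 [240.5, 437.7] 807 [ 36.  64. 120.]
bowl 0.62 [216.0, 295.5] 1430 [53. 76. 44.]
bowl 0.57 [325.0, 208.1] 2045 [195. 102. 114.]
tumbler 0.61 [272.3, 343.0] 2050 [123. 121. 107.]
tumbler 0.35 [230.2, 309.2] 1987 [217. 176.  98.]
tumbler 0.2 [189.5, 215.0] 2465 [171. 160. 145.]
press 0.88 [185.9, 211.0] 2504 [171. 160. 145.]
scraper 0.63 [254.0, 253.6] 1187 [216. 199. 175.]
lid 0.88 [228.6, 311.4] 1825 [222. 180. 100.]
top [[0.002, -0.984, 0.178, 341.781], [-1.0, -0.001, 0.005, 132.862], [-0.004, -0.178, -0.984, 1309.658], [0.0, 0.0, 0.0, 1.0]] 516.3639714524365 315.0625934473497 231.3632828778215
bowl 0.89 [291.5, 125.5] 3609 [178. 104.  29.]
bowl 0.8 [127.4, 372.5] 2710 [ 87. 105.  72.]
bowl 0.77 [367.6, 258.9] 1708 [ 66.  85. 143.]
bowl 0.64 [126.3, 300.4] 1408 [180. 121. 130.]
bowl 0.6 [224.9, 337.0] 1862 [ 90. 112.  77.]
tumbler 0.72 [189.3, 219.1] 1117 [113. 113. 106.]
press 0.6 [201.1, 451.8] 4649 [189. 194. 187.]
scraper 0.88 [180.1, 321.2] 1609 [199. 203. 185.]
lid 0.76 [248.0, 329.4] 4163 [204. 187. 117.]
0.6 22.0
```

View pics/top0.png

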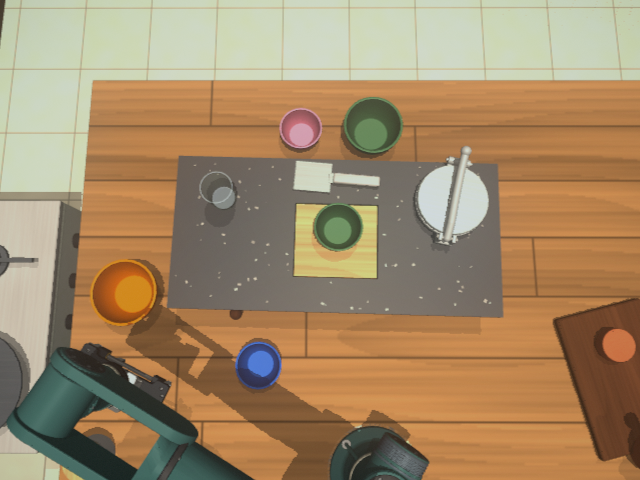

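View pics/scene0.png

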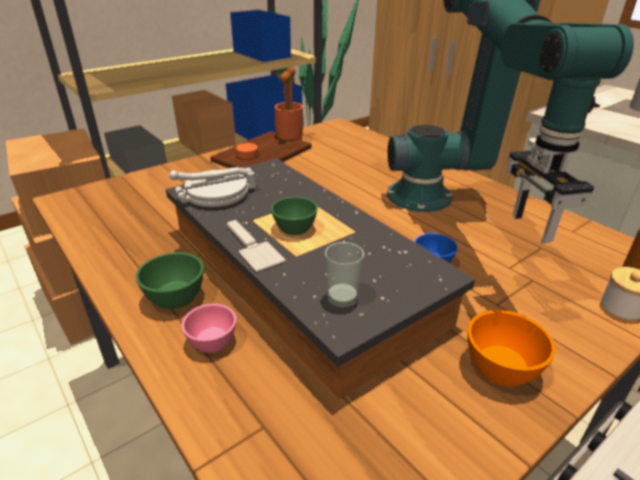

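Bowl candidates in the top view, as (row, col):
- Small green on the lid: (225, 337)
- Larger green behind the shelf: (127, 372)
- Pink: (126, 300)
- Orange: (291, 125)
- Blue: (367, 259)

I choose the small green one on the lid. The tumbler stands back-left and the press back-right. Next I measure.

```bash
python3 - <<'E'
import cv2,numpy as np,pickle
from scipy.optimize import least_squares
d=pickle.load(open("d.pkl","rb"))
W={}
for c,(p,z,i) in d.items():
    v,u=np.mgrid[:480,:640];P=np.stack([(u-i["cx"])/i["fx"]*z,(v-i["cy"])/i["fy"]*z,z],-1)
    W[c]=P@i["T"][:3,:3].T+i["T"][:3,3]
p,z,i=d["top"];w=W["top"]
slab=(abs(w[...,2]-130)<6)&(z>0);n,l,s,ce=cv2.connectedComponentsWithStats(slab.astype(np.uint8));k=l==1+np.argmax(s[1:,4])
print("slab z",np.median(w[k][:,2]),cv2.minAreaRect(w[k][:,:2].astype(np.float32)))
hsv=cv2.cvtColor(p,cv2.COLOR_RGB2HSV)
y=(abs(w[...,2]-130)<8)&(hsv[...,1]>70)&(hsv[...,0]>15)&(hsv[...,0]<32)
n,l,s,ce=cv2.connectedComponentsWithStats(y.astype(np.uint8));y=l==1+np.argmax(s[1:,4]);r=cv2.minAreaRect(w[y][:,:2].astype(np.float32))
print("lid",y.sum(),r,np.round(cv2.boxPoints(r)).tolist())
for c in W:
    w=W[c];hs=cv2.cvtColor(d[c][0],cv2.COLOR_RGB2HSV)
    near=(np.hypot(w[...,0]-r[0][0],w[...,1]-r[0][1])<110)&(hs[...,0]>38)&(hs[...,0]<90)&(w[...,2]>134)&(w[...,2]<200)
    rim=w[near&(w[...,2]>179)];q=least_squares(lambda a:np.hypot(rim[:,0]-a[0],rim[:,1]-a[1])-a[2],[*rim[:,:2].mean(0),50],loss="soft_l1").x
    print(c,"bowl",near.sum(),len(rim),q,w[near][:,2].max())
w=W["top"]
for n,lo,hi in(("tall",140,260),):
    k=(w[...,2]>lo)&(w[...,2]<hi)&(z>0);n,l,s,ce=cv2.connectedComponentsWithStats(k.astype(np.uint8))
    for j in range(1,n):
        if s[j,4]>60:a=w[l==j];print(ce[j].round(),s[j,4],a.min(0).round(),a.max(0).round())
cv2.imwrite("pics/crop0.png",cv2.resize(p[180:290,280:395,::-1],None,fx=5,fy=5,interpolation=cv2.INTER_CUBIC))
E
```

```text
slab z 130.23830756222708 ((549.8458251953125, 89.52438354492188), (762.125244140625, 361.3351135253906), 88.4765396118164)
lid 4102 ((535.7460327148438, 90.88443756103516), (192.63758850097656, 173.54400634765625), 88.48474884033203) [[446.0, -3.0], [620.0, -8.0], [625.0, 185.0], [452.0, 189.0]]
scene bowl 1306 340 [558.11649468  88.72544391  51.65327264] 188.15203282698974
top bowl 1765 352 [555.7461449   86.97563826  51.22407934] 193.4329109422431
[452. 199.] 4614 [ 519. -254.  142.] [732. -92. 225.]
[218. 190.] 1028 [597. 316. 140.] [668. 386. 240.]
[357. 179.] 495 [659. -13. 140.] [692. 101. 152.]
[339. 225.] 1214 [503.  32. 140.] [610. 140. 193.]
[394. 461.] 2243 [  21. -100.  140.] [116.  55. 229.]
```

View pics/crop0.png

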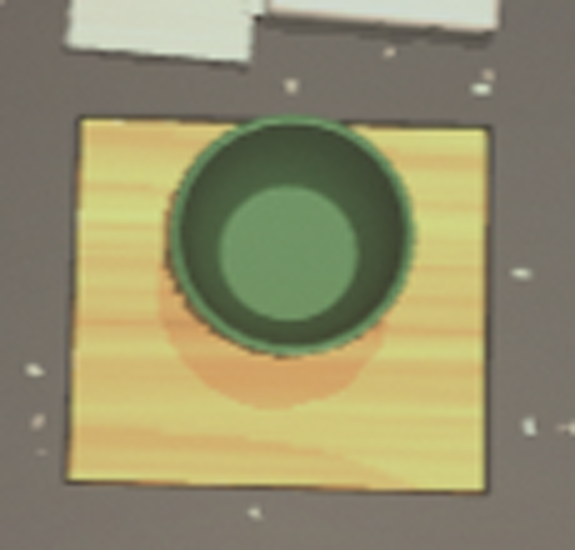

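The crop at (row 225, col 290) confirms the choice: the small green bowl, all of it on the lid. Left-front granite is free. I'll put the closed fingers inside the bowl, low down, and pull it left against the inner wall.

```bash
cat >h.py <<'E'
from station import manip
import numpy as np,cv2
a=np.radians(1.52);X=np.array([np.cos(a),-np.sin(a),0]);Y=np.array([np.sin(a),np.cos(a),0])
C=np.array([549.8,89.5,130.2])
S=lambda x,y,z:C+x*X+y*Y+np.array([0,0,z])          # shelf -> world
TIP=lambda x,y,z:S(x,y,z+manip.tips_ahead)            # fingertip target -> TCP
def R():
    return [np.stack([s*-X,s*Y,[0,0,-1]],1) for s in(1,-1)]
def snap(c,n,box=None):
    p,z=manip.capture(c);q=p if box is None else cv2.resize(p[box[0]:box[1],box[2]:box[3]],None,fx=3,fy=3)
    cv2.imwrite(f"pics/{n}.png",q[:,:,::-1]);return p,z
E
python3 - <<'E'
from h import *
p=manip.get_position();manip.move_l([p[0],p[1],370])
manip.command_gripper(0,20)
q=np.array(manip.get_joint_pos());js=[(np.array(j),r) for r in R() if (j:=manip.ik(TIP(7,-2,120),r)) is not None]
j,r=min(js,key=lambda t:abs(t[0]-q).max());print([t[0].round() for t in js])
manip.goto(TIP(7,-2,120),r)
print(manip.get_position().round(1) if hasattr(manip.get_position(),'round') else manip.get_position(),manip.get_width(),manip.get_t())
f0=np.array(manip.get_force())
hit=manip.move_l(TIP(7,-2,14),100,until_force=3);print("hit",hit,manip.get_position(),np.array(manip.get_force())-f0)
snap("scene","s1",(150,350,200,420));print(manip.get_t())
E
```

```text
[array([  3.,   7.,  72.,  -0., 102., -85.]), array([  3.,   7.,  72.,  -0., 102.,  95.])]
[556.7  88.1 272.5] 0.5077770232845528 5.0167
hit False [557.31096276  87.35013256 167.19464883] [ 0.03411826 -0.43874361 -0.87296641]
6.275
```

View pics/s1.png

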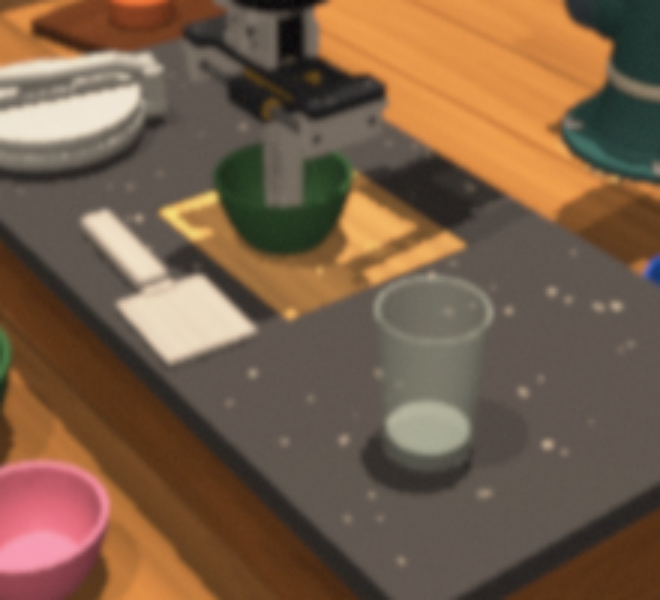

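The fingers (crop pixel 200, 285) are inside the bowl and clear of its floor. Now I slide it.

```bash
python3 - <<'E'
from h import *
f0=np.array(manip.get_force())
print(manip.move_l(TIP(7,16,14),60,until_force=12),manip.get_position())
for x,y in((4,50),(-4,110),(-12,160),(-14,199)):
    print(manip.move_l(TIP(x,y,14),40,until_force=12),manip.get_position().round(1),(np.array(manip.get_force())-f0).round(1))
manip.move_l(TIP(-14,190,14),40);manip.move_l(TIP(-14,178,20),40)
p,z=manip.capture("scene");ms=manip.masks_of("scene","bowl")
cv2.imwrite("pics/s2.png",p[:,:,::-1]);i=manip.camera_info("scene")
v,u=np.mgrid[:480,:640];w=np.stack([(u-i["cx"])/i["fx"]*z,(v-i["cy"])/i["fy"]*z,z],-1)@i["T"][:3,:3].T+i["T"][:3,3]-C
for m in ms:
    k=w[m["mask"]];k=k[(k[:,2]>46)&(k[:,2]<66)]
    if len(k)>30:print(m["pixel"],np.round([(k@X).min(),(k@X).max(),(k@Y).min(),(k@Y).max()],1))
print(manip.get_t())
E
```

```text
False [557.17968339 105.81554855 166.22932418]
False [555.1 139.6 166.2] [-0.8  0.9  0.4]
False [548.7 199.5 166.2] [-0.6 -0.2  0.9]
False [542.  249.8 166.2] [-0.3  1.   0.9]
False [541.1 289.  166.3] [ 0.4 -0.1  0.5]
[237.5, 358.5] [-65.8  39.1 118.1 226.1]
12.8917
```

View pics/s2.png

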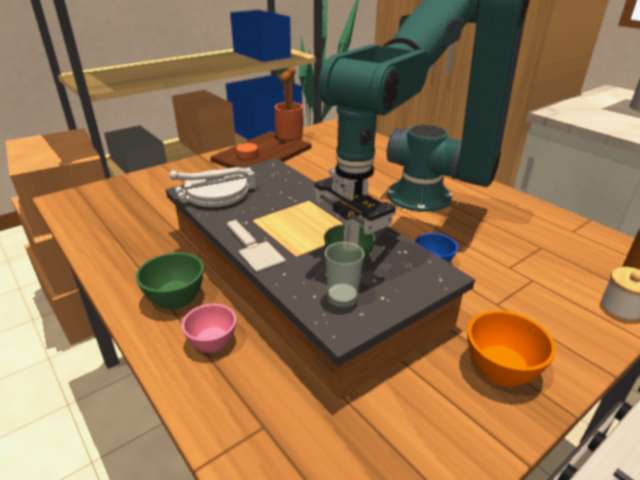

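The bowl (237, 358) stands on granite with its centre at about shelf (-13, 172). I lift out, check from above, then press the lid.

```bash
python3 - <<'E'
from h import *
manip.move_l(TIP(-14,176,130),150)
manip.move_l(TIP(-86,0,130),200)
p,z=manip.capture("top");i=manip.camera_info("top");cv2.imwrite("pics/t2.png",p[:,:,::-1])
v,u=np.mgrid[:480,:640];w=np.stack([(u-i["cx"])/i["fx"]*z,(v-i["cy"])/i["fy"]*z,z],-1)@i["T"][:3,:3].T+i["T"][:3,3]-C
ok=False
for m in manip.masks_of("top","bowl"):
    k=w[m["mask"]];k=k[(k[:,2]>46)&(k[:,2]<66)]
    if len(k)>30:
        b=np.round([(k@X).min(),(k@X).max(),(k@Y).min(),(k@Y).max()],1);print(m["pixel"],b);ok|=(b[2]+b[3])/2>160 and abs(b[:2].mean())<60
if not ok: raise SystemExit("bowl not confirmed")
manip.move_l(TIP(-86,0,12),120);manip.hold(.2);f0=np.array(manip.get_force())
print("touch",manip.move_l(TIP(-86,0,-3),20,until_force=2.5),manip.get_position())
h=manip.move_l(TIP(-86,0,-8),15,until_force=22);print("press",h,manip.get_position()-TIP(-86,0,0),(np.array(manip.get_force())-f0).round(1))
manip.move_l(TIP(-110,0,60),180);manip.move_l(TIP(-170,0,160),180)
manip.hold(2)
snap("scene","s3");print(manip.get_t())
E
```

```text
[232.5, 259.4] [-69.1  35.2 116.5 223.7]
touch True [463.70171148  91.75226133 151.8845538 ]
press False [ 0.08088483 -0.01174302 -5.94265567] [-4.  -0.4 10.4]
20.9333
```

View pics/s3.png

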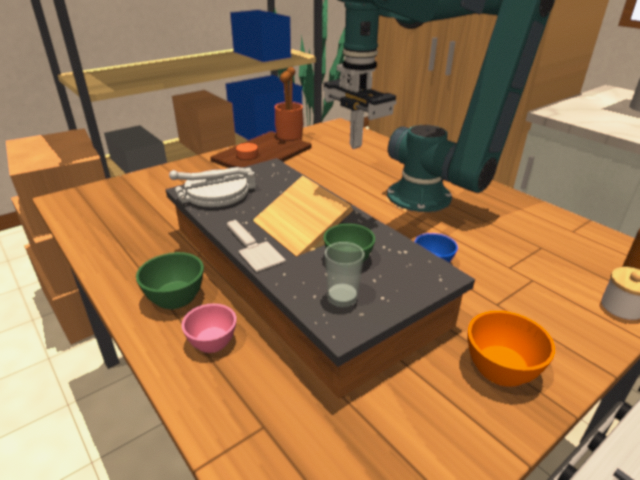

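The lid (215, 300) stands ajar, and the bowl (240, 350) is upright beside it. One numeric check, then I hand in.

```bash
python3 - <<'E'
from h import *
import pickle
d=pickle.load(open("d.pkl","rb"))
def cloud(z,i):
    v,u=np.mgrid[:480,:640];w=np.stack([(u-i["cx"])/i["fx"]*z,(v-i["cy"])/i["fy"]*z,z],-1)@i["T"][:3,:3].T+i["T"][:3,3]-C
    return np.stack([w@X,w@Y,w[...,2]],-1)
for c in("scene","top"):
    p,z=manip.capture(c);w=cloud(z,manip.camera_info(c));w0=cloud(d[c][1],d[c][2])
    k=w[(abs(w[...,1])<80)&(w[...,0]>-90)&(w[...,0]<55)&(w[...,2]>5)&(w[...,2]<100)]
    s=np.polyfit(k[:,0],k[:,2],1);print(c,"lid angle",np.arctan(-s[0]))
    for n in("bowl","tumbler","press","scraper"):
        for m in manip.masks_of(c,n)[:4]:
            k=m["mask"];f=np.median(w[k],0);
            if abs(f[0])<185 and abs(f[1])<385:print(n,round(m["score"],2),f.round(),"median |depth change|",np.median(abs(z[k]-d[c][1][k])).round(1))
print(manip.get_t());manip.finish_job()
E
```

```text
scene lid angle 0.47657454572028457
bowl 0.78 [-42. 142.  40.] median |depth change| 75.2
tumbler 0.75 [ 87. 278.  73.] median |depth change| 1.4
press 0.86 [  99. -241.   39.] median |depth change| 2.4
scraper 0.82 [135.  40.   7.] median |depth change| 1.8
top lid angle 0.47454486741697177
tumbler 0.82 [ 84. 269.  58.] median |depth change| 2.1
press 0.86 [  77. -256.   40.] median |depth change| 2.1
press 0.62 [-12.   4.  42.] median |depth change| 37.4
scraper 0.78 [129.  36.   8.] median |depth change| 2.3
21.4333
the job is handed in; nothing more can be done
```

The spice well is open and the job is handed in at about 21 s of the 48 s allowed; no verdict was reported.

**What I did:** With the closed fingertips low inside the small green bowl, I slid it left to about x = -15, y = +171 mm in the shelf frame. That puts it wholly on the granite, its rim about 20 mm clear of the lid. I then pressed the lid near the middle of its front edge, about 6 mm in at about 10 N, and withdrew, and the lid sprang up by itself.

**Last checks:**
- **Lid:** it measured about 0.475 rad in both cameras, within the 0.35 to 0.7 range.
- **Bowl:** it stood upright beside the lid in the last picture I viewed. In the final check only the scene camera found it; the top camera missed it, though it had confirmed the position before the press.
- **Tumbler, press and scraper:** depth readings were unchanged to within about 2 mm, which is camera noise. The top camera also gave one false "press" reading on the raised lid, which I disregarded.
- **Drawer:** I did not measure it. The arm never went near it.

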